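# Load the lens tube and hold the spring slide at its index

### The arm

A 7-joint arm with a two-finger parallel gripper is mounted at the origin on the work surface. World frame = base frame: x ahead of the robot, y to its left, z up, the work surface at z = 0. Lengths are in mm, angles in rad, forces in N, time in s.
With the tool pointing down it reaches from about 425 to 1025 mm from the base axis. Payload 3.6 kg.
Tool frame: the origin (TCP) lies on the centre line of the jaws, within the pads' length; the fingertips stand 8 mm ahead of it and the grasp point (between the pads) lies 11 mm behind it; x points along the fingers, z is the direction in which the jaws open and shut, and the axes are right-handed (so a half turn about x gives the same grasp; the last joint's range is limited). The gripper opens to 85 mm and grips with 20 to 120 N. Pads are 22 mm wide; open, the fingers measure 114 mm over their backs; the gripper's body (76 mm by 85 mm) begins 54 mm behind the grasp point. The pads swing forward as they close: fully open they stand 13 mm farther back than shut.
Start: joints at [-1.371, 0.591, 0.048, 1.609, -0.033, 0.943, -0.034], TCP at [209.949, 693.939, 239.302] pointing down, gripper open.
Joint ranges: [-2.69, 2.69], [-0.47, 2.24], [-1.27, 1.36], [0.19, 2.51], [-1.53, 4.68], [0.08, 2.07], [-3.09, 3.09]. Speed limits (rad/s): [2.57, 2.57, 3.14, 3.14, 3.14, 3.14, 3.14].

### API

Orientations are given as a unit quaternion [x, y, z, w].
In Python, from rig import sensors, vision, hand_in gives the robot as it stands. The module is installed in compiled form; this text tells all that it offers.
- The arm moves only by the shell command python3 -m handwheel 'ROWS' [FORCE]. ROWS is JSON, a list of rows, each a list of 3 entries, a list of its own where there are three numbers: the shift along the tool's x, y, z in mm, then the turn about the tool's x in rad, then the finger opening in mm, from 0 to 85.4. In form: [[[x, y, z], yaw, jaw], ...]. A call has 1 to 20 rows; each row is the pose to reach, as a shift and turn from the pose commanded when the call began, along the tool's axes at that moment; what a row does not reach only later rows make up. A row lasts 1/12 s, in which the tool goes at most 41.7 mm and 7.16 degrees, less where a joint would pass 70% of its speed; a pose out of reach is approached as far as the arm can. A call with a gripper value outside its range is refused whole. The fingers move at their own pace and stop on an object; FORCE is the grip in N (left out, the last holds). Time passes only in rows, so rows that repeat a pose let the fingers close. It gives the time, the measured TCP pose, the force and the opening at its end, in the units of the state.
- sensors.get_obs(): the state, without advancing time (a new reading comes with each control period).
- vision.capture(name): name is "scene" or "top" or "wrist"; returns (picture, depth): 420x560x3 uint8, red, green, blue; 420x560 float32, mm along the optical axis (not along the pixel's ray), 0 where there is no reading.
- vision.camera_model(name): a dict with "fx", "fy", "cx", "cy" (pixels), "extrinsics" (4x4, takes a point from camera to world coordinates); the wrist camera has in their place "mount" (4x4, takes a point from camera to tool coordinates, whose origin is the TCP and whose axes are the tool frame's). Camera axes: x right, y up, looking along -z (the intrinsics and any distortion apply to the point x, -y, -z); pixel columns grow to the right and rows downward; lengths in mm; the calibration is good to about 2 mm. A picture is of the moment at which its call begins: read the wrist's pose just before it. camera_model takes no time and is no camera call.
- hand_in(): hands the job in, once; it reports no verdict.
The state is a dict: "t": time; "q": joint angles; "joint_velocities": joint speeds; "joint_efforts": joint torques, N m; "eef_pos": TCP position; "tool_rot": TCP orientation; "wrist_force": force on the tool from outside, world axes, zero at the start; "wrist_torque": the same for the moment, N m; "opening": finger opening in mm.
Only numpy, scipy, OpenCV 4.12 (cv2) and the standard library are available. Lean on these libraries where they do the work, as an engineer would, in place of code of your own. Each camera call takes 0.05 s, during which the arm holds its last target. There are 200 camera calls.

### The job

Gently pick up the lens tube (squeeze it with no more than about 40 N), set it upright and fully down in the round nest of the spring-return slide without dropping or ramming it, and let go of it. Then take the slide's upright handle, pull the slide out until its pointer lines up with the index mark beside the rail, and finish while still holding it there: do not let go, the spring would draw it back. Leave the loose post, the screwdriver and the mirror mount where they are.

Things in the scene. Friction and masses are not known exactly. Their poses are not given: they have to be found in the camera images.
- lens: the lens tube: a black upright cylinder, 44 mm diameter, 52 mm tall, 80 to 155 g, with a domed glass face on top, a thin steel band 13 mm up and a chamfered foot; it stands on the bench. Origin at the centre of its underside, z up. Any grasp yaw will do. Hold it about 38 mm above the underside: in the nest its lowest 11 mm are sunk. 20 to 40 N of grip is ample; more strains it
- base: the fixed bed of the spring-return slide, bolted to the bench: black plate 200 mm long (its x) by 84 mm wide (its y), with steel rails 22 mm high along both long sides and black blocks 26 mm high across both ends. Origin at the centre of its underside; its -x is the direction in which the slide is pulled out. It lies roughly crosswise to the robot, pulling out to the robot's left
- carriage (a joint): how far the slide is pulled out, m: 0 is home (spring rests it there at the start), 0.075 is the end stop. The spring always pulls it home, with about 4 N at 0 growing by 0.9 N per 10 mm. The slide is a dark grey plate 90 by 66 mm between the rails, its top 27 mm above the bench, with the round nest in its middle
- nest (a point): centre of the floor of the nest, which is 16 mm above the bench; moves with the slide. The nest is a round blind hole, 47 mm diameter, 11 mm deep with a 3 mm chamfer at its mouth (mouth 27 mm above the bench). Axes as base
- grip (a point): point inside the slide's handle, 61 mm above the bench, to pinch it at. The handle is an upright black plate on the end of a 10 mm steel rod (axis 19 mm above the bench), 190 mm from the nest in the pulling direction: 10 mm thick (point x), 42 mm wide (point y), from 9 to 75 mm above the bench; moves with the slide. -x is the pulling direction. Clear 40 mm on both faces
- pointer (a point): tip of the slide's pointer, a white bar 4 mm wide on the slide's top edge level with the nest centre, on the side farther from the robot; moves with the slide. Axes as base
- mark (a point): inner end of the index mark, a white bar 4 mm wide on top of a small black block (14 by 26 mm, 28 mm high) clamped beside the far rail. It does not move. Axes as base. The pointer lines up with it when both have the same place along the pulling direction (35 to 60 mm from home)
- post: bystander: a loose plain steel post 25 mm diameter, 70 mm tall, with a 40 mm foot; thinner and taller than the lens tube. Origin at the centre of its underside
- driver: bystander: a screwdriver about 150 mm long lying on the bench between the slide and the lens tube
- mirror: bystander: a small mirror mount on a 56 mm round foot, 106 mm tall, beyond the slide. Origin at the centre of its underside
Mind the look-alikes: they are no part of the job. What is shaped like the lens but orange or yellow is not meant.

How it is judged (in metres and radians):
On the way, in this order (a step that is already met when the one before it is completed fails the run):
1. the lens tube stands fully down in the nest and has been let go (horizontal distance between lens and nest below 0.004 m and z of lens in the frame of nest below 0.003 m and angle between lens's own z axis and vertical below 0.06 rad and contact force between each of the arm, the fingers and lens below 0.1 N), for 0.2 s.
2. the slide has been pulled out to the index mark (x of pointer in the frame of mark between -0.003 and 0.003 m), for 0.2 s.
At the end, for the whole second after the job is handed in: The fingers still hold the slide by its handle, at rest, with the pointer within 3 mm of the index mark along the pulling direction; the lens tube stands upright, fully down in the nest (within 3 mm of its floor), touched by nothing of the robot (all of step 1 and all of step 2 and velocity of joint carriage between -0.01 and 0.01 m/s and contact force between the fingers and base above 1 N and distance between the grasp point and grip below 0.06 m); the arm keeps its last pose, push and grip.
It fails at once if the lens tube is squeezed too hard (contact force between the fingers and lens above 100 N).
It fails at once if the lens tube is rammed into the slide (contact force between lens and base above 50 N).
It fails at once if the lens tube is dropped (falls freely by more than about 15 mm) (height (world z) of lens above 0.02 m and linear speed of lens above 0.5 m/s and contact force between the fingers and lens below 0.1 N).
It fails at once if the loose post, the screwdriver or the mirror mount is disturbed (distance of any of post, mirror from where it was at the start of the episode above 0.015 m or distance of driver from where it was at the start of the episode above 0.02 m).
It also fails if it takes over 54 s, if anything falls off the work surface, if the arm or the gripper's body presses on something with over 40 N, if the wrist force passes 120 N, or if a joint passes its speed limit or range.

## Working session

There is one attempt and no reset: what is moved stays moved. The work goes in short steps, Python scripts to look and compute and a shell command to move; the robot and the scene stay as the last step left them, time stands still between calls to the robot, and variables do not carry over. Pictures are saved under pics/ and viewed, about 8 in all and at most 12, crops included, and the job is handed in when it is done.

```bash
mkdir -p pics; cat > h.py <<'E'
import numpy as np, cv2
from rig import sensors, vision
from scipy.spatial.transform import Rotation as R
def cap(n,save=None):
    o=sensors.get_obs(); im,d=vision.capture(n); m=vision.camera_model(n)
    if n=="wrist":
        T=np.eye(4);T[:3,:3]=R.from_quat(o["tool_rot"]).as_matrix();T[:3,3]=o["eef_pos"];E=T@np.array(m["mount"])
    else: E=np.array(m["extrinsics"])
    if save: cv2.imwrite("pics/"+save,im[:,:,::-1])
    v,u=np.mgrid[:d.shape[0],:d.shape[1]]
    P=np.stack([(u-m["cx"])/m["fx"]*d,-(v-m["cy"])/m["fy"]*d,-d],-1)
    W=P@E[:3,:3].T+E[:3,3]; W[d==0]=np.nan
    return im,d,W,E,m
E
python3 - <<'E'
from h import *
o=sensors.get_obs();print(o["t"],o["eef_pos"],R.from_quat(o["tool_rot"]).as_matrix().round(3))
for n in("top","scene"):
    im,d,W,E,m=cap(n,n+".png");print({k:v for k,v in m.items() if k not in("extrinsics",)},E.round(2));np.save(n+"W.npy",W)
E
```

```text
0.0 [209.70172133 693.16579221 238.12622471] [[-0.001 -0.957  0.29 ]
 [-0.002  0.29   0.957]
 [-1.    -0.    -0.002]]
{'fx': 456.4629304841364, 'fy': 456.4629304841364, 'cx': 275.2073878259907, 'cy': 203.37545686520727} [[ 1.00000e-02  9.90000e-01 -1.30000e-01  4.81910e+02]
 [-1.00000e+00  1.00000e-02 -0.00000e+00 -1.72800e+01]
 [-0.00000e+00  1.30000e-01  9.90000e-01  1.12361e+03]
 [ 0.00000e+00  0.00000e+00  0.00000e+00  1.00000e+00]]
{'fx': 459.3115264104204, 'fy': 459.3115264104204, 'cx': 280.0860696497865, 'cy': 208.3562136632028} [[ 1.60000e-01 -6.30000e-01  7.60000e-01  1.26174e+03]
 [ 9.90000e-01  9.00000e-02 -1.30000e-01 -1.37880e+02]
 [ 1.00000e-02  7.70000e-01  6.40000e-01  6.35440e+02]
 [ 0.00000e+00  0.00000e+00  0.00000e+00  1.00000e+00]]
```

View pics/top.png

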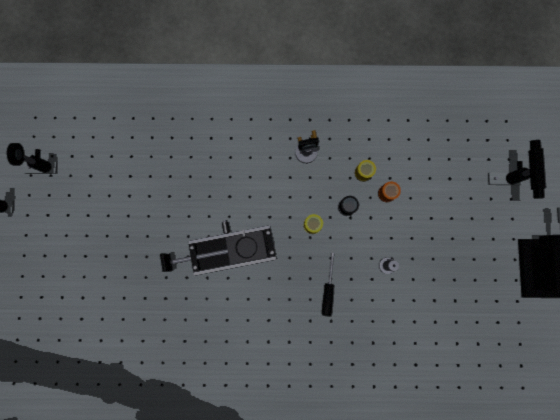

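View pics/scene.png

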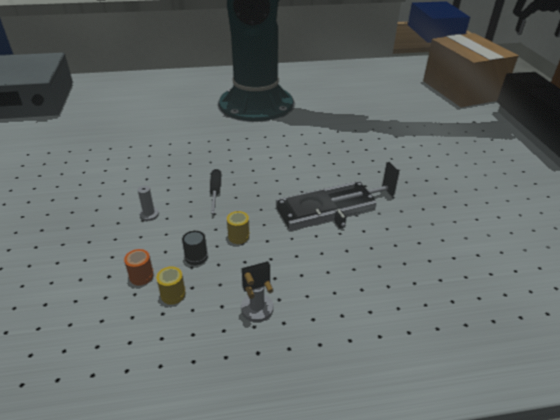

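Top view: candidates for the lens are black (349,205), yellow (314,224) and (367,169), orange (391,191), and the post (390,266). The black one matches. The nest is at (246,247), the handle (167,262) and the mark block (227,228). Next I check with a close crop and measure.

```bash
python3 - <<'E'
from h import *
im,d,W,E,m=cap("top")
def cr(u0,u1,v0,v1,s): return cv2.resize(im[v0:v1,u0:u1,::-1],None,fx=s,fy=s,interpolation=cv2.INTER_CUBIC)
a=cr(150,290,215,285,5); b=cr(300,400,150,215,7)[:350,:700]
c=np.zeros((a.shape[0]+b.shape[0]+5,700,3),np.uint8);c[:a.shape[0],:]=a;c[a.shape[0]+5:,:b.shape[1]]=b
c=cv2.convertScaleAbs(c,alpha=2.2)
# resize fits 800x600
s=600/c.shape[0]; 
if s<1:c=cv2.resize(c,None,fx=s,fy=s)
print(c.shape,s);cv2.imwrite("pics/crop1.png",c)
def st(n,u,v,r,lo,hi):
    w=W[v-r:v+r+1,u-r:u+r+1].reshape(-1,3);k=w[(w[:,2]>lo)&(w[:,2]<hi)]
    print(n,len(k),k.mean(0).round(1),k.min(0).round(1),k.max(0).round(1))
st("lens",349,205,16,40,70)
st("handle",167,262,14,60,90)
st("base",233,250,48,12,40)
st("block",227,228,8,24,35)
st("post",390,266,12,55,90); st("bench",300,350,10,-20,20)
st("mirror",308,148,20,20,130); st("driver",330,285,40,6,40); st("yellow",314,224,16,40,70)
print(W[247,246],W[205,349])
w=W[200:300,180:290].reshape(-1,3);k=w[(w[:,2]>15)&(w[:,2]<35)]
print(cv2.minAreaRect(k[:,:2].astype(np.float32)))
E
```

```text
(600, 596, 3) 0.851063829787234
lens 275 [ 624.7 -189.5   51.4] [ 603.4 -210.7   40.8] [ 645.8 -168.3   57.6]
handle 104 [485.4 239.9  72.2] [465.8 231.9  60.9] [506.9 249.   78.9]
base 2299 [520.3  81.4  22.7] [456.2 -14.4  12. ] [589.5 202.8  34.8]
block 73 [568.6 104.8  28.1] [549.6  82.   24. ] [583.3 114.4  34.8]
post 106 [ 483.  -284.8   68. ] [ 472.2 -298.5   56.4] [ 495.1 -273.7   75.2]
bench 440 [281.3 -75.6  -0.4] [257.6 -99.6  -6.7] [305.3 -51.7   6. ]
mirror 301 [762.9 -89.7  86.3] [ 750.7 -112.9   21.7] [791.6 -66.7 110.3]
driver 417 [ 415.3 -142.2   20.6] [ 363.3 -230.     6. ] [511.3 -60.6  28.8]
yellow 273 [ 579.8 -104.4   52.1] [ 558.9 -124.6   40.5] [601.8 -84.3  58.4]
[524.05512975  56.08496282  14.89687989] [ 623.72300783 -188.62629761   51.37870981]
((527.449462890625, 105.80411529541016), (111.7474136352539, 227.13099670410156), 11.65738582611084)
```

View pics/crop1.png

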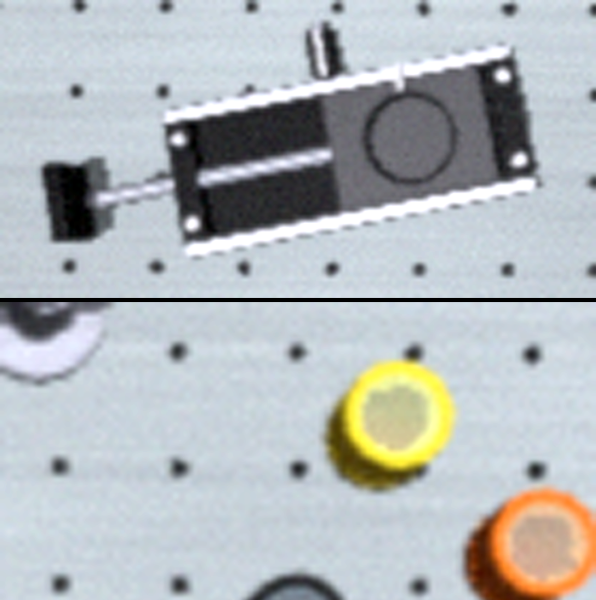

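```bash
python3 -m handwheel '[[[0,-7,-8],0,85],[[0,-20,-22],0,85],[[0,-40,-44],0,85],[[0,-65,-72],0,85],[[0,-90,-100],0,85],[[0,-115,-128],0,85],[[0,-140,-155],0,85],[[0,-165,-183],0,85],[[0,-190,-211],0,85],[[0,-215,-238],0,85],[[0,-240,-266],0,85],[[0,-265,-294],0,85],[[0,-290,-322],0,85],[[0,-315,-349],0,85],[[0,-340,-377],0,85],[[0,-365,-405],0,85],[[0,-390,-433],0,85],[[0,-410,-455],0,85],[[0,-425,-471],0,85],[[0,-430,-477],0,85]]' 30
```

```text
t: 1.82
eef_pos: [484.4, 108.0, 239.6]
tool_rot: [-0.42, 0.569, 0.419, 0.569]
wrist_force: [-0.1, 0.2, -0.6]
opening: 84.6
```

```bash
python3 -m handwheel '[[[0,-7,-8],0,85],[[0,-20,-22],0,85],[[0,-40,-44],0,85],[[0,-65,-72],0,85],[[0,-90,-100],0,85],[[0,-115,-128],0,85],[[0,-140,-155],0,85],[[0,-165,-183],0,85],[[0,-190,-211],0,85],[[0,-210,-234],0,85],[[0,-220,-245],0,85],[[0,-223,-248],0,85],[[0,-223,-248],0,85],[[0,-223,-248],0,85]]' 30
python3 - <<'E'
from h import *
o=sensors.get_obs();print(R.from_quat(o["tool_rot"]).as_matrix().round(4),o["wrist_force"],o["q"])
im,d,W,E,m=cap("wrist","w1.png")
z=W[:,:,2];k=(z>44)&(z<64);n,l,s,c=cv2.connectedComponentsWithStats(k.astype(np.uint8))
for i in range(1,n):
    if s[i,4]>300:
        w=W[l==i];print(c[i].round(),s[i],w.mean(0).round(1),np.nanmin(w,0).round(1),np.nanmax(w,0).round(1),im[l==i].mean(0))
E
```

```text
t: 2.98
eef_pos: [624.5, -186.0, 238.8]
tool_rot: [-0.421, 0.567, 0.423, 0.567]
wrist_force: [-0.5, 0.0, 0.0]
opening: 84.8
[[-0.0015 -0.958   0.2867]
 [ 0.0024  0.2867  0.958 ]
 [-1.      0.0022  0.0019]] [-0.53945494  0.02656084  0.04893064] [ 0.08275465  0.5053889   0.19894984  1.78823    -0.12885931  0.86259369
  1.62164157]
[340. 126.] [ 318  105   44   44 1507] [ 580.2 -104.7   53.6] [ 559.1 -126.    44.3] [602.4 -82.5  57.1] [186.71267419 183.43729263  79.08825481]
[273. 191.] [ 254  171   40   40 1267] [ 625.  -189.1   53.5] [ 603.9 -211.4   44.1] [ 647.8 -167.7   56.7] [74.56748224 78.74506709 79.8816101 ]
[200. 242.] [ 181  224   39   38 1148] [ 659.2 -287.5   53.1] [ 638.8 -311.    44.1] [ 682.5 -267.1   56.3] [162.22909408 112.34843206  69.38327526]
[261. 268.] [ 243  250   37   37 1057] [ 710.7 -230.7   53.1] [ 690.5 -252.7   44. ] [ 734.2 -209.7   56. ] [156.24692526 144.90728477  66.79091769]
```

View pics/w1.png

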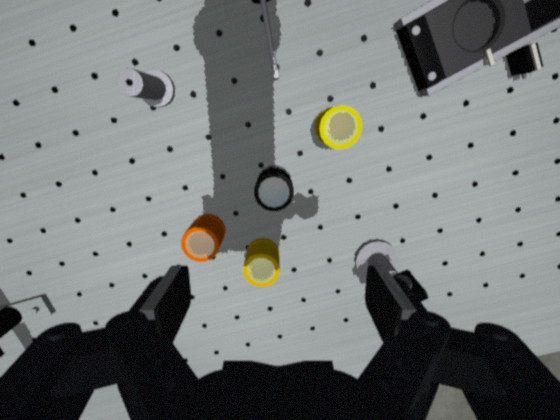

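The wrist view shows the black-rimmed tube at (273,191), world (625,-189.3), matching the top camera. The orange and yellow look-alikes are clearly separate, so I descend.

```bash
python3 -m handwheel '[[[8,-1,-3],0,85],[[25,-1,-3],0,85],[[48,-1,-3],0,85],[[71,-1,-3],0,85],[[94,-1,-3],0,85],[[117,-1,-3],0,85],[[137,-1,-3],0,85],[[153,-1,-3],0,85],[[168,-1,-3],0,85],[[180,-1,-3],0,85],[[190,-1,-3],0,85],[[199,-1,-3],0,85],[[206,-1,-3],0,85],[[211,-1,-3],0,85],[[211,-1,-3],0,85],[[211,-1,-3],0,85]]' 30
python3 -m handwheel '[[[0,0,0],0,70],[[0,0,0],0,62],[[0,0,0],0,56],[[0,0,0],0,52],[[0,0,0],0,50],[[0,0,0],0,48],[[0,0,0],0,46],[[0,0,0],0,44],[[0,0,0],0,42],[[0,0,0],0,40],[[0,0,0],0,40],[[0,0,0],0,40],[[0,0,0],0,40],[[0,0,0],0,40]]' 30
```

```text
t: 4.37
eef_pos: [625.3, -192.4, 28.4]
tool_rot: [-0.422, 0.568, 0.421, 0.568]
wrist_force: [0.5, -0.6, 0.3]
opening: 84.9
t: 5.53
eef_pos: [625.4, -192.1, 28.5]
tool_rot: [-0.422, 0.568, 0.421, 0.568]
wrist_force: [0.6, 1.2, 3.5]
opening: 43.0
```

```bash
python3 -m handwheel '[[[0,0,0],0,34],[[0,0,0],0,34],[[-3,0,0],0,34],[[-10,0,0],0,34],[[-20,0,0],0,34],[[-35,0,0],0,34],[[-52,0,0],0,34],[[-70,0,0],0,34],[[-88,0,0],0,34],[[-104,0,0],0,34],[[-115,0,0],0,34],[[-120,0,0],0,34],[[-120,0,0],0,34],[[-120,0,0],0,34]]' 30
python3 - <<'E'
from h import *
im,d,W,E,m=cap("wrist","w2.png")
print(sensors.get_obs()["eef_pos"])
T=np.array(m["mount"]);Ti=np.linalg.inv(T)
z=W[:,:,2]
v,u=np.mgrid[:420,:560]
for n,(a,b) in {"nest":(0,0)}.items(): pass
im2,d2,W2,E2,m2=cap("top")
w=W2.reshape(-1,3);c=w[(abs(w[:,0]-625)<60)&(abs(w[:,1]+190)<60)&(w[:,2]>60)];print(c.mean(0))
E
```

```text
t: 6.7
eef_pos: [624.7, -192.2, 148.1]
tool_rot: [-0.421, 0.568, 0.422, 0.568]
wrist_force: [-0.3, 0.9, -2.3]
opening: 42.9
[ 624.37007668 -192.00534991  147.49929797]
[ 612.44848061 -171.54161722  475.99276895]
```

View pics/w2.png

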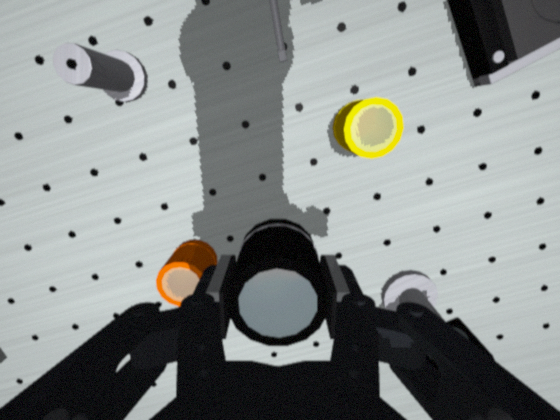

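The lens is held upright between the pads, glass at (278,303). Next I move beside the nest with the tube still clear, so the wrist camera sees both nest and lens.

```bash
python3 -m handwheel '[[[0,1,3],0,34],[[0,4,13],0,34],[[0,9,30],0,34],[[0,16,53],0,34],[[0,23,77],0,34],[[0,31,103],0,34],[[0,39,130],0,34],[[0,47,157],0,34],[[0,54,180],0,34],[[0,60,200],0,34],[[0,64,213],0,34],[[0,66,220],0,34],[[0,67,222],0,34],[[0,67,222],0,34],[[0,67,222],0,34]]' 30
cat > m.py <<'E'
from h import *
import sys
o=sensors.get_obs();print(o["t"],o["eef_pos"],o["opening"],o["wrist_force"])
im,d,W,E,m=cap("wrist",sys.argv[1])
Rt=R.from_quat(o["tool_rot"]).as_matrix();T=(W-o["eef_pos"])@Rt
v,u=np.mgrid[:420,:560]
k=(T[...,0]<-10)&(T[...,0]>-45)&(abs(T[...,1])<30)&(abs(T[...,2])<21)&(u>200)&(u<360)
t=T[k];print("lens tool",len(t),np.nanmean(t,0).round(1),np.nanmin(t,0).round(1),np.nanmax(t,0).round(1))
z=W[...,2];near=np.hypot(W[...,0]-524,W[...,1]-56)<34
top=near&(z>22)&(z<33);fl=near&(z<21)&(z>8)
print("top",W[top].mean(0).round(1),"floor",fl.sum(),W[fl].mean(0).round(1),W[fl].min(0).round(1),W[fl].max(0).round(1))
p=W[fl];c,r=cv2.minEnclosingCircle(np.argwhere(fl)[:,::-1].astype(np.float32));print("pix circle",c,r)
np.savez("w.npz",W=W,T=T,im=im)
big=cv2.convertScaleAbs(im[:,:,::-1],alpha=1.6);cv2.imwrite("pics/"+sys.argv[1],big)
E
python3 m.py w3.png
```

```text
t: 8.05
eef_pos: [625.2, 37.8, 148.3]
tool_rot: [-0.421, 0.569, 0.42, 0.568]
wrist_force: [-0.2, -0.2, -0.3]
opening: 42.7
8.05 [625.23403312  37.76244097 148.32060512] 42.70429197829199 [-0.16381865 -0.21470508 -0.30387761]
lens tool 8544 [-24.2   3.5  -0.1] [-44.1 -22.2 -21. ] [-10.   21.9  21. ]
top [521.8  56.5  27.7] floor 2880 [523.5  56.   17.2] [500.8  32.6  14.9] [547.5  79.4  21. ]
pix circle (261.5, 81.0) 31.484222412109375
```

View pics/w3.png

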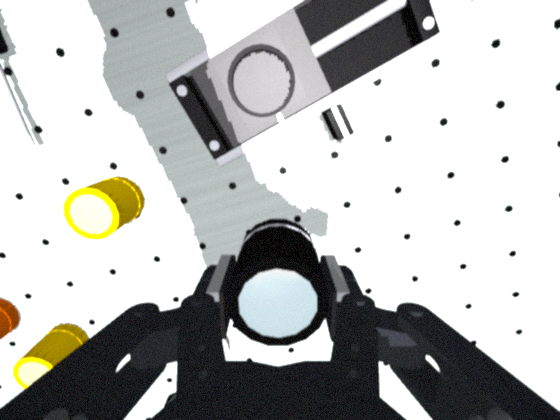

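The nest is clear at (262,81), about (524,56). Next I fit the lens axis in the tool frame.

```bash
python3 - <<'E'
from h import *
from scipy.optimize import least_squares
f=np.load("w.npz");T=f["T"];W=f["W"]
v,u=np.mgrid[:420,:560]
k=(abs(T[...,1])<30)&(abs(T[...,2])<21.5)&(u>225)&(u<330)
for a in range(-36,10,3):
    t=T[k&(T[...,0]>=a)&(T[...,0]<a+3)]
    if len(t)>20:print(a,len(t),t[:,1:].min(0).round(1),t[:,1:].max(0).round(1),t[:,1:].mean(0).round(1))
# front side of the cylinder: top plate excluded
s=T[k&(T[...,0]>-18)&(T[...,0]<18)&(T[...,1]>5)]
r=least_squares(lambda p:np.hypot(s[:,1]-p[0]-p[2]*s[:,0],s[:,2]-p[1]-p[3]*s[:,0])-22,[0,0,0,0],loss="soft_l1");print(len(s),r.x,abs(r.fun).mean())
# nest by edge radius: fit circle to floor boundary in world
z=W[...,2];fl=((np.hypot(W[...,0]-524,W[...,1]-56)<34)&(z<21.5)&(z>8)).astype(np.uint8)
c=max(cv2.findContours(fl,0,1)[0],key=len)[:,0];p=W[c[:,1],c[:,0]]
r=least_squares(lambda q:np.hypot(p[:,0]-q[0],p[:,1]-q[1])-q[2],[524,56,23],loss="soft_l1");print(r.x,abs(r.fun).mean())
E
```

```text
-30 88 [-11.5 -20.5] [10.8 13.5] [-1.1 -6.6]
-27 6656 [-22.1 -20.6] [21.9 21.5] [1.  0.7]
-24 709 [-22.2 -20.7] [21.8 21.4] [8.7 1.1]
-21 271 [-11.1 -21.3] [21.9 20.8] [17.4 -1.1]
-18 267 [  4.5 -21.4] [21.8 21.4] [17.4 -1.2]
-15 247 [  4.1 -21.3] [21.8 21.4] [17.2 -1.2]
-12 237 [  3.9 -21.4] [21.9 21.1] [17.4 -1. ]
-9 208 [  4.9 -21.4] [21.9 21.2] [17.2 -1.5]
-6 219 [  4.4 -21.4] [21.8 21. ] [17.6 -0.7]
-3 192 [  5.  -21.4] [21.9 20.8] [17.4 -1.2]
0 176 [  5.  -21.3] [21.8 21.3] [17.8  0.2]
3 161 [  4.  -20.6] [21.8 20.7] [17.9 -0.2]
6 153 [  5.  -20.1] [21.8 21.2] [18.3  1. ]
9 135 [  6.  -19.7] [22. 21.] [18.2  0.7]
2259 [-0.46183095  0.95857915  0.0049069   0.01051645] 0.29232390293089505
[524.13523     55.94014458  23.21405224] 0.14909971559787777
```

```bash
python3 -m handwheel '[[[0,3,0],0,34],[[0,12,-1],0,34],[[0,27,-3],0,34],[[0,45,-5],0,34],[[0,63,-7],0,34],[[0,80,-9],0,34],[[0,93,-11],0,34],[[0,100,-12],0,34],[[0,102,-12],0,34],[[5,102,-12],0,34],[[15,102,-12],0,34],[[30,102,-12],0,34],[[45,102,-12],0,34],[[58,102,-12],0,34],[[70,102,-12],0,34],[[79,102,-12],0,34],[[84,102,-12],0,34],[[86,102,-12],0,34],[[86,102,-12],0,34],[[86,102,-12],0,34]]' 30
python3 - <<'E'
from h import *
im,d,W,E,m=cap("scene");cv2.imwrite("pics/s2.png",cv2.resize(im[120:270,230:430,::-1],None,fx=3.5,fy=3.5,interpolation=2))
E
```

```text
t: 9.77
eef_pos: [524.7, 57.7, 62.5]
tool_rot: [-0.422, 0.568, 0.421, 0.568]
wrist_force: [0.1, 0.3, -1.2]
opening: 42.8
```

View pics/s2.png

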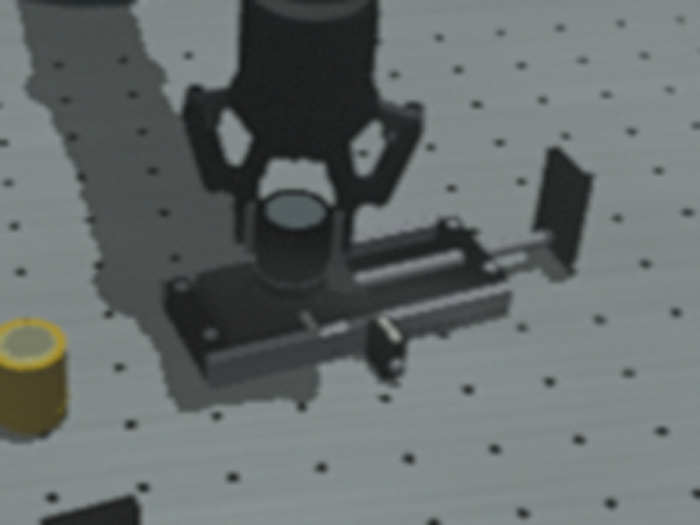

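```bash
python3 - <<'E'
from h import *
L=[]
for i in range(8):
    L.append(sensors.get_obs()["eef_pos"]); im,d=vision.capture("wrist")
print(np.mean(L,0).round(2),np.std(L,0).round(2))
o=sensors.get_obs();im,d,W,E,m=cap("wrist")
T=(W-np.mean(L,0))@R.from_quat(o["tool_rot"]).as_matrix()
v,u=np.mgrid[:420,:560]
# visible part of the chamfer ring/nest edge
z=W[...,2];W2=W-o["eef_pos"]+np.mean(L,0)
r=np.hypot(W2[...,0]-524.1,W2[...,1]-56);k=(r<30)&(z<26)&(z>5);print(k.sum(), W2[k].min(0) if k.any() else "")
E
```

```text
[524.55  57.76  62.79] [0.15 0.03 0.1 ]
839 [500.0166827   30.88560337  15.33236182]
```

```bash
python3 -m handwheel '[[[0,0,-1],0,34],[[0,0,-2],0,34],[[0,0,-2],0,34],[[0,0,-2],0,34],[[0,0,-2],0,34],[[0,0,-2],0,34]]' 30
python3 - <<'E'
from h import *
from scipy.optimize import least_squares
def circ(p,rad,x0):
    r=least_squares(lambda q:np.hypot(p[:,0]-q[0],p[:,1]-q[1])-rad,x0,loss="soft_l1");return r.x.round(2),abs(r.fun).mean().round(2),len(p)
for n in("top","scene"):
    W0=np.load(n+"W.npy");z=W0[...,2]
    fl=((np.hypot(W0[...,0]-524,W0[...,1]-56)<30)&(z<22)&(z>8)).astype(np.uint8)
    cs=cv2.findContours(fl,0,1)[0];c=max(cs,key=len)[:,0];print(n,"nest",circ(W0[c[:,1],c[:,0]],23,[524,56]))
    l=W0[(np.hypot(W0[...,0]-625,W0[...,1]+189)<30)&(z>15)&(z<45)];print(" lens0",circ(l,22,[625,-189]))
im,d,W,E,m=cap("scene");z=W[...,2]
v,u=np.mgrid[:420,:560]
l=W[(np.hypot(W[...,0]-524,W[...,1]-56)<30)&(z>40)&(z<80)&(u>304)&(u<325)]
print("scene lens now",circ(l,22,[524,56]));print(sensors.get_obs()["eef_pos"])
E
```

```text
t: 10.77
eef_pos: [523.6, 55.8, 62.3]
tool_rot: [-0.421, 0.568, 0.421, 0.568]
wrist_force: [0.5, 0.5, -1.8]
opening: 43.1
top nest (array([523.86,  55.6 ]), np.float64(0.79), 54)
 lens0 (array([ 625.48, -190.73]), np.float64(0.32), 46)
scene nest (array([520.94,  56.91]), np.float64(3.22), 53)
 lens0 (array([ 626.27, -190.  ]), np.float64(0.61), 268)
scene lens now (array([524.34,  56.82]), np.float64(1.0), 297)
[523.62581068  55.81139704  62.30176341]
```

```bash
python3 -m handwheel '[[[1,0,0],0,34],[[3,0,0],0,34],[[5,0,0],0,34],[[6,0,0],0,34],[[7,0,0],0,34],[[8,0,0],0,34],[[9,0,0],0,34],[[10,0,0],0,34],[[11,0,0],0,34],[[12,0,0],0,34],[[13,0,0],0,34],[[14,0,0],0,34],[[15,0,0],0,34],[[15,0,0],0,34],[[15,0,0],0,34]]' 30
```

```text
t: 12.07
eef_pos: [523.6, 55.8, 47.3]
tool_rot: [-0.421, 0.568, 0.421, 0.568]
wrist_force: [0.8, 0.0, -1.9]
opening: 42.8
```

```bash
python3 -m handwheel '[[[0.5,0,0],0,34],[[1,0,0],0,34],[[1.5,0,0],0,34],[[2,0,0],0,34],[[2,0,0],0,34],[[2,0,0],0,34]]' 30;  python3 -m handwheel '[[[0.3,0,0],0,34],[[0.6,0,0],0,34],[[0.9,0,0],0,34],[[0.9,0,0],0,34],[[0.9,0,0],0,34]]' 30
```

```text
t: 12.57
eef_pos: [523.6, 55.8, 45.3]
tool_rot: [-0.421, 0.568, 0.421, 0.568]
wrist_force: [0.2, -0.0, -0.8]
opening: 42.4
t: 12.98
eef_pos: [523.6, 55.8, 44.5]
tool_rot: [-0.421, 0.568, 0.421, 0.568]
wrist_force: [-0.3, -0.4, -0.3]
opening: 42.9
```

```bash
python3 -m handwheel '[[[0.3,0,0],0,34],[[0.6,0,0],0,34],[[0.6,0,0],0,34],[[0.6,0,0],0,34]]' 30
```

```text
t: 13.32
eef_pos: [523.6, 55.8, 44.4]
tool_rot: [-0.421, 0.568, 0.421, 0.568]
wrist_force: [-1.7, -0.3, 5.8]
opening: 43.1
```

Contact is at TCP height 44.4, so the underside is at 16 mm, the nest floor. I let go and rise.

```bash
python3 -m handwheel '[[[-0.4,0,0],0,44],[[-0.4,0,0],0,46],[[-0.4,0,0],0,49],[[-0.4,0,0],0,53],[[-0.4,0,0],0,58],[[-0.4,0,0],0,64],[[-0.4,0,0],0,70],[[-0.4,0,0],0,76],[[-0.4,0,0],0,82],[[-0.4,0,0],0,85],[[-0.4,0,0],0,85],[[-0.4,0,0],0,85]]' 30
python3 -m handwheel '[[[-3,0,0],0,85],[[-10,0,0],0,85],[[-22,0,0],0,85],[[-40,0,0],0,85],[[-60,0,0],0,85],[[-80,0,0],0,85],[[-98,0,0],0,85],[[-110,-10,0],0,85],[[-116,-25,0],0,85],[[-120,-45,0],0,85],[[-120,-65,0],0,85],[[-120,-82,0],0,85],[[-120,-90,0],0,85],[[-120,-92,0],0,85],[[-120,-92,0],0,85],[[-120,-92,0],0,85],[[-120,-92,0],0,85]]' 30
python3 - <<'E'
from h import *
from scipy.optimize import least_squares
im,d,W,E,m=cap("wrist");o=sensors.get_obs();print(o["eef_pos"])
cv2.imwrite("pics/w4.png",cv2.convertScaleAbs(im[:,:,::-1],alpha=1.6))
z=W[...,2];l=W[(np.hypot(W[...,0]-524,W[...,1]-56)<30)&(z>50)];np.savez("w.npz",W=W,im=im)
print("lens top",l.mean(0).round(1),(l.min(0)/2+l.max(0)/2).round(1),np.median(l[:,2]))
A=np.c_[l[:,:2]-l[:,:2].mean(0),np.ones(len(l))];print("tilt",np.linalg.lstsq(A,l[:,2],rcond=None)[0])
E
```

```text
t: 14.32
eef_pos: [523.6, 55.8, 44.2]
tool_rot: [-0.421, 0.568, 0.421, 0.568]
wrist_force: [0.1, 0.5, -0.2]
opening: 85.1
t: 15.73
eef_pos: [610.1, 29.7, 164.0]
tool_rot: [-0.421, 0.568, 0.422, 0.567]
wrist_force: [-0.6, -0.4, -0.3]
opening: 84.7
[610.36430156  29.64629829 164.05532012]
lens top [523.6  56.9  69.7] [524.1  56.8  70.1] 69.6998514374317
tilt [1.14860759e-03 2.41309590e-04 6.97251574e+01]
```

View pics/w4.png

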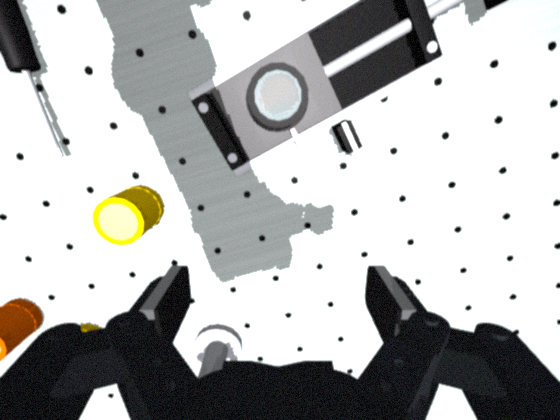

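The lens top reads 69.7 mm and level, as on the bench plus 16 mm, so it is seated and free at (277,95). The pointer is at (294,136) and the mark at (345,125)-(357,150). Next I measure the axis, the pull distance and the handle.

```bash
python3 - <<'E'
from h import *
f=np.load("w.npz");Ww,iw=f["W"],f["im"]
im,d,Wt,E,m=cap("top")
N=np.array([524.1,56])
def ax(a): a=np.radians(a);return np.array([-np.sin(a),np.cos(a)]),np.array([np.cos(a),np.sin(a)])
for n,W in(("top",Wt),("wrist",Ww)):
    a=11.3
    for it in range(4):
        u,w=ax(a);s=(W[...,:2]-N)@u;t=(W[...,:2]-N)@w;z=W[...,2]
        k=(z>16)&(z<32)&(s>-40)&(s<135)&(t<-15)&(t>-55);S,T=s[k],t[k]
        b=np.arange(-40,135,6);q=[(x+3,T[(S>=x)&(S<x+6)].min()) for x in b if ((S>=x)&(S<x+6)).sum()>4]
        q=np.array(q);p=np.polyfit(q[:,0],q[:,1],1);a-=np.degrees(np.arctan(p[0]))
    print(n,"axis",a,len(q),"near edge",p[1])
def bright(n,W,g,a,r):
    u,w=ax(a);s=(W[...,:2]-N)@u;t=(W[...,:2]-N)@w;z=W[...,2]
    for nm,(s0,s1,t0,t1,zz) in {"pointer":(-12,12,24,37,24),"mark":(25,70,44,75,24)}.items():
        k=(s>s0)&(s<s1)&(t>t0)&(t<t1)&(z>zz)&(z<34);gg=g.astype(float).sum(2);th=gg[k].max()*.75;k&=gg>th
        wt=gg[k];print(n,nm,k.sum(),th,"s",np.average(s[k],weights=wt).round(2),s[k].min().round(1),s[k].max().round(1),"t",t[k].min().round(1),t[k].max().round(1),"z",z[k].mean().round(1))
    k=(s>165)&(s<215)&(abs(t)<28)&(z>68)&(z<85)
    if k.sum():print("handle top",k.sum(),"s",s[k].mean(),s[k].min(),s[k].max(),"t",t[k].mean(),t[k].min(),t[k].max())
for a in(11.3,):
    bright("top",Wt,im,a,0);bright("wrist",Ww,iw,a,0)
E
```

```text
<stdin>:12: RankWarning: Polyfit may be poorly conditioned
Traceback (most recent call last):
IndexError: too many indices for array: array is 1-dimensional, but 2 were indexed
```

```bash
cat > ms.py <<'E'
from h import *
N=np.array([524.1,56])
def ax(a): a=np.radians(a);return np.array([-np.sin(a),np.cos(a)]),np.array([np.cos(a),np.sin(a)])
def axis(n,W):
    a=11.3
    for it in range(4):
        u,w=ax(a);s=(W[...,:2]-N)@u;t=(W[...,:2]-N)@w;z=W[...,2]
        k=(z>16)&(z<32)&(s>-40)&(s<135)&(t<-15)&(t>-55);S,T=s[k],t[k]
        q=np.array([(x+3,T[(S>=x)&(S<x+6)].min()) for x in np.arange(-40,135,6) if ((S>=x)&(S<x+6)).sum()>4])
        p=np.polyfit(q[:,0],q[:,1],1);a-=np.degrees(np.arctan(p[0]))
    print(n,"axis",a,len(q),"near edge",p[1])
def bright(n,W,g,a,sp=0):
    u,w=ax(a);s=(W[...,:2]-N)@u;t=(W[...,:2]-N)@w;z=W[...,2]
    for nm,(s0,s1,t0,t1,zz) in {"pointer":(sp-12,sp+12,24,37,24),"mark":(25,70,46,75,24)}.items():
        k=(s>s0)&(s<s1)&(t>t0)&(t<t1)&(z>zz)&(z<36);gg=g.astype(float).sum(2)
        if not k.any(): continue
        th=gg[k].max()*.75;k&=gg>th
        print(n,nm,k.sum(),"s",np.average(s[k],weights=gg[k]).round(2),s[k].min().round(1),s[k].max().round(1),"t",t[k].min().round(1),t[k].max().round(1),"z",z[k].mean().round(1))
    k=(s>165)&(s<265)&(abs(t)<28)&(z>68)&(z<85)
    if k.sum():print(" handle top",k.sum(),"s",s[k].mean(),s[k].min(),s[k].max(),"t",t[k].mean(),t[k].min(),t[k].max())
E
python3 - <<'E'
from ms import *
f=np.load("w.npz");Ww,iw=f["W"],f["im"];Wt=np.load("topW.npy");it=cv2.imread("pics/top.png")
for n,W,i in(("top",Wt,it),("wrist",Ww,iw)):
    try: axis(n,W)
    except Exception as e: print(e)
    bright(n,W,i,11.3)
E
```

```text
top axis 11.433001583137655 29 near edge -42.09025581551185
top pointer 8 s -0.67 -2.4 1.1 t 28.0 36.0 z 30.4
top mark 14 s 40.79 39.0 43.1 t 46.1 68.9 z 30.8
 handle top 89 s 188.2845052454557 183.58979685690784 194.13175214933193 t -1.7473321143515002 -22.329410068495584 19.411193004232086
wrist axis -2.134136180154759 30 near edge -44.260684403030425
wrist pointer 57 s -0.01 -11.2 11.8 t 27.5 36.8 z 30.4
wrist mark 130 s 40.86 39.0 42.8 t 46.0 69.7 z 32.1
```

```bash
python3 -m handwheel '[[[0,4,4],-0.03,55],[[0,14,13],-0.08,55],[[0,30,28],-0.14,55],[[0,50,46],-0.20,55],[[0,72,66],-0.26,55],[[0,94,87],-0.32,55],[[0,116,107],-0.38,55],[[0,138,128],-0.43,55],[[0,158,146],-0.47,55],[[0,171,158],-0.49,55],[[0,178,165],-0.49,55],[[0,180,167],-0.49,55],[[0,180,167],-0.49,55],[[0,180,167],-0.49,55],[[0,180,167],-0.49,55],[[0,180,167],-0.49,55]]' 60
python3 - <<'E'
from ms import *
o=sensors.get_obs();print(o["t"],o["eef_pos"],o["opening"],o["q"]);Rt=R.from_quat(o["tool_rot"]).as_matrix();print(Rt.round(3))
im,d,W,E,m=cap("wrist");cv2.imwrite("pics/w5.png",cv2.convertScaleAbs(im[:,:,::-1],alpha=1.6))
z=W[...,2];k=(z>66)&(z<82)&(np.hypot(W[...,0]-486,W[...,1]-241)<35)
u,w=ax(11.43);p=W[k];print(k.sum(),"ctr",p.mean(0),((p[:,:2]-N)@u).min(),((p[:,:2]-N)@u).max(),((p[:,:2]-N)@w).min(),((p[:,:2]-N)@w).max(), cv2.minAreaRect(p[:,:2].astype(np.float32)) if len(p) else 0)
E
```

```text
t: 17.17
eef_pos: [488.5, 239.6, 164.2]
tool_rot: [0.546, -0.449, -0.546, -0.449]
wrist_force: [0.1, 0.1, -0.5]
opening: 55.2
17.1667 [488.48055812 239.62316253 164.22237622] 55.15388929929988 [-0.59891825  0.47217749  0.07917469  2.08121569 -0.06323686  0.59041169
  1.28872219]
[[ 0.    -0.981 -0.193]
 [-0.001 -0.193  0.981]
 [-1.    -0.    -0.001]]
688 ctr [484.67413135 241.57123499  75.56337554] 184.80913290989196 194.53411539067204 -21.33338135751152 20.023228087826816 ((485.83331298828125, 241.87545776367188), (41.33220672607422, 9.634821891784668), 10.995250701904297)
```

View pics/w5.png

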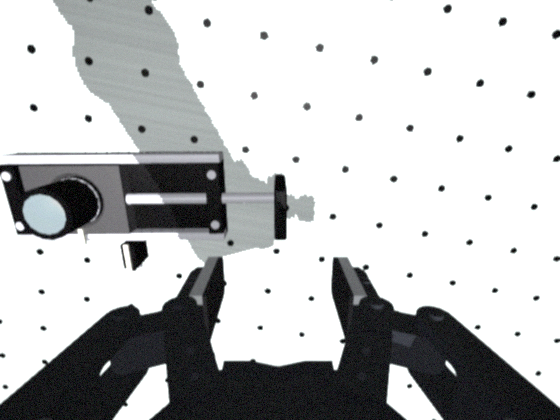

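Handle at (280,207), centre (485.8,241.9), aligned with the jaws. I descend and grip it.

```bash
python3 -m handwheel '[[[4,2,2],0,55],[[14,2,2],0,55],[[30,2,2],0,55],[[48,2,2],0,55],[[66,2,2],0,55],[[82,2,2],0,55],[[95,2,2],0,55],[[105,2,2],0,55],[[111,2,2],0,55],[[114,2,2],0,55],[[114,2,2],0,45],[[114,2,2],0,35],[[114,2,2],0,27],[[114,2,2],0,20],[[114,2,2],0,14],[[114,2,2],0,8],[[114,2,2],0,3],[[114,2,2],0,3],[[114,2,2],0,3],[[114,2,2],0,3]]' 60
```

```text
t: 18.88
eef_pos: [486.0, 241.4, 50.9]
tool_rot: [0.547, -0.449, -0.546, -0.449]
wrist_force: [0.9, -4.7, 5.9]
opening: 8.9
```

```bash
python3 -m handwheel '[[[0,0,0.5],0,3],[[0,0,2],0,3],[[0,0,4],0,3],[[0,0,7],0,3],[[0,0,10],0,3],[[0,0,13],0,3],[[0,0,16],0,3],[[0,0,19],0,3],[[0,0,22],0,3],[[0,0,25],0,3],[[0,0,28],0,3],[[0,0,31],0,3],[[0,0,34],0,3],[[0,0,36.5],0,3],[[0,0,38],0,3],[[0,0,39],0,3],[[0,0,39],0,3],[[0,0,39],0,3]]' 60
python3 - <<'E'
from ms import *
im,d,W,E,m=cap("scene");np.savez("s.npz",W=W,im=im)
print(sensors.get_obs()["eef_pos"])
cv2.imwrite("pics/s3.png",cv2.convertScaleAbs(cv2.resize(im[160:250,260:410,::-1],None,fx=5,fy=5,interpolation=2),alpha=1.6))
im,d,W,E,m=cap("wrist");bright("wrist",W,im,11.43,40);cv2.imwrite("pics/w6.png",cv2.convertScaleAbs(im[:,:,::-1],alpha=1.6))
im,d,W,E,m=cap("top");bright("top",W,im,11.43,40)
E
```

```text
t: 20.38
eef_pos: [478.6, 277.7, 50.8]
tool_rot: [0.547, -0.45, -0.545, -0.448]
wrist_force: [1.6, -7.5, 6.9]
opening: 9.1
[478.63027359 277.74953728  50.83306367]
wrist mark 3 s 47.67 47.1 48.3 t 69.1 70.2 z 27.5
 handle top 3446 s 227.167258772832 205.21790879628116 248.55357489356405 t -4.608346490114063 -21.521070568646316 20.78239571495339
top pointer 7 s 39.37 32.1 51.5 t 28.4 37.0 z 26.8
top mark 14 s 40.65 39.2 42.9 t 46.2 68.9 z 30.9
 handle top 6 s 222.47129381826198 221.1465626950849 223.854661165017 t -19.670844583322243 -21.558924124842463 -17.19744549510601
```

View pics/s3.png

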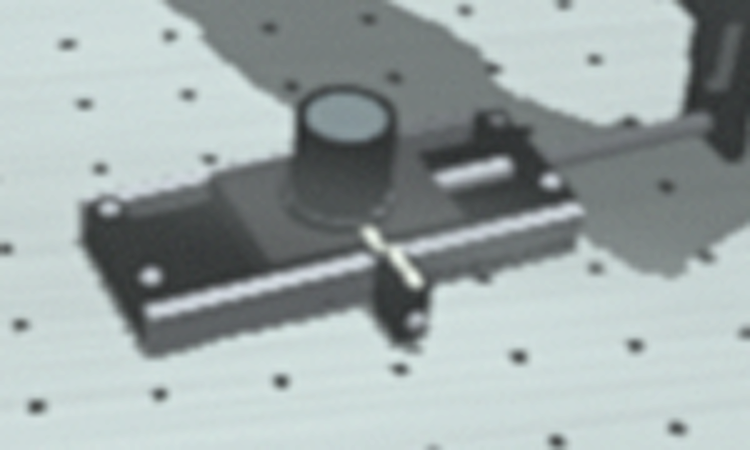

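```bash
cat > al.py <<'E'
from ms import *
from scipy.ndimage import map_coordinates
def al(n,im,E,m,zp=28.,zm=28.5):
    g=im.astype(float).sum(2);u,w=ax(11.43);Ei=np.linalg.inv(E)
    def prof(s,t,z):
        P=np.c_[N[0]+s*u[0]+t*w[0],N[1]+s*u[1]+t*w[1],np.full(len(s),z),np.ones(len(s))]@Ei.T
        return map_coordinates(g,[m["cy"]-m["fy"]*P[:,1]/-P[:,2],m["cx"]+m["fx"]*P[:,0]/-P[:,2]],order=1)
    S=np.arange(28,54,.25)
    for nm,z,ts in(("pointer",zp,range(22,38,2)),("mark",zm,range(46,72,3))):
        r=[]
        for t in ts:
            p=prof(S,np.full(len(S),float(t)),z);b=np.median(p);i=p.argmax()
            q=np.clip(p-b-.4*(p.max()-b),0,None)*(abs(S-S[i])<5);r.append((t,round((q*S).sum()/q.sum(),1),int(p.max()-b)))
        print(n,nm,r)
for n in("scene","top"):
    im,d,W,E,m=cap(n);al(n,im,E,m)
    z=W[...,2];uu,w=ax(11.43)
    k=(z>60)&(z<80)&(np.hypot(W[...,0]-516,W[...,1]-96)<32)
    p=W[k];s=(p[:,:2]-N)@uu;t=(p[:,:2]-N)@w;print(" lens s,t,z",s.mean().round(1),(s.min()/2+s.max()/2).round(1),t.mean().round(1),p[:,2].mean().round(1))
E
python3 al.py
```

```text
scene pointer [(22, np.float64(53.0), 13), (24, np.float64(37.5), 30), (26, np.float64(37.7), 81), (28, np.float64(37.4), 136), (30, np.float64(37.2), 194), (32, np.float64(37.0), 218), (34, np.float64(36.8), 230), (36, np.float64(36.6), 213)]
scene mark [(46, np.float64(41.6), 65), (49, np.float64(40.8), 107), (52, np.float64(40.5), 160), (55, np.float64(40.6), 182), (58, np.float64(40.9), 189), (61, np.float64(40.9), 226), (64, np.float64(40.6), 246), (67, np.float64(40.3), 177), (70, np.float64(50.7), 83)]
 lens s,t,z 35.6 37.2 4.1 66.7
top pointer [(22, np.float64(52.6), 58), (24, np.float64(51.9), 60), (26, np.float64(50.8), 17), (28, np.float64(37.1), 114), (30, np.float64(37.7), 172), (32, np.float64(37.8), 153), (34, np.float64(39.2), 57), (36, np.float64(40.3), 12)]
top mark [(46, np.float64(40.7), 125), (49, np.float64(41.1), 135), (52, np.float64(41.1), 131), (55, np.float64(40.8), 131), (58, np.float64(51.9), 131), (61, np.float64(51.9), 120), (64, np.float64(41.1), 136), (67, np.float64(40.9), 110), (70, np.float64(51.6), 44)]
 lens s,t,z 37.2 36.9 -1.2 68.0
```

Scene and top agree: pointer about 37.2, mark about 40.8, so 3.6 mm are left.

```bash
python3 -m handwheel '[[[0,0,0.6],0,3],[[0,0,1.4],0,3],[[0,0,2.4],0,3],[[0,0,3.2],0,3],[[0,0,3.6],0,3],[[0,0,3.6],0,3],[[0,0,3.6],0,3],[[0,0,3.6],0,3],[[0,0,3.6],0,3],[[0,0,3.6],0,3]]' 60; python3 al.py
```

```text
t: 21.47
eef_pos: [478.0, 280.8, 50.8]
tool_rot: [0.547, -0.45, -0.545, -0.448]
wrist_force: [1.0, -8.3, 7.5]
opening: 9.4
scene pointer [(22, np.float64(41.1), 27), (24, np.float64(40.8), 89), (26, np.float64(40.1), 154), (28, np.float64(40.0), 199), (30, np.float64(39.8), 195), (32, np.float64(39.9), 200), (34, np.float64(39.9), 191), (36, np.float64(40.0), 205)]
scene mark [(46, np.float64(41.5), 61), (49, np.float64(40.9), 108), (52, np.float64(40.5), 158), (55, np.float64(40.5), 185), (58, np.float64(40.9), 192), (61, np.float64(40.9), 226), (64, np.float64(40.6), 247), (67, np.float64(40.3), 176), (70, np.float64(50.6), 76)]
 lens s,t,z 38.6 40.6 4.4 66.9
top pointer [(22, np.float64(52.2), 27), (24, np.float64(52.1), 45), (26, np.float64(40.6), 21), (28, np.float64(40.6), 101), (30, np.float64(40.7), 158), (32, np.float64(40.6), 142), (34, np.float64(41.5), 65), (36, np.float64(51.8), 14)]
top mark [(46, np.float64(40.8), 128), (49, np.float64(41.2), 136), (52, np.float64(41.0), 132), (55, np.float64(51.8), 129), (58, np.float64(51.9), 130), (61, np.float64(51.8), 112), (64, np.float64(41.1), 135), (67, np.float64(40.9), 105), (70, np.float64(51.6), 43)]
 lens s,t,z 40.6 41.1 -1.1 67.9
```

Within about 0.6 mm by both cameras. I add 0.5 mm, hold, check that nothing creeps, and take a last look.

```bash
python3 -m handwheel '[[[0,0,0.5],0,3],[[0,0,0.5],0,3],[[0,0,0.5],0,3],[[0,0,0.5],0,3],[[0,0,0.5],0,3],[[0,0,0.5],0,3],[[0,0,0.5],0,3],[[0,0,0.5],0,3],[[0,0,0.5],0,3],[[0,0,0.5],0,3],[[0,0,0.5],0,3],[[0,0,0.5],0,3]]' 60; python3 al.py | cut -c1-330
python3 - <<'E'
from h import *
im,*_=cap("scene");cv2.imwrite("pics/s4.png",cv2.convertScaleAbs(cv2.resize(im[140:320,110:410,::-1],None,fx=2.6,fy=2.6,interpolation=2),alpha=1.6))
E
```

```text
t: 22.57
eef_pos: [477.9, 281.2, 50.8]
tool_rot: [0.547, -0.45, -0.545, -0.448]
wrist_force: [1.9, -7.5, 6.7]
opening: 9.6
scene pointer [(22, np.float64(41.7), 14), (24, np.float64(41.7), 63), (26, np.float64(41.0), 120), (28, np.float64(40.7), 183), (30, np.float64(40.4), 211), (32, np.float64(40.2), 220), (34, np.float64(40.0), 203), (36, np.float64(40.1), 208)]
scene mark [(46, np.float64(41.5), 58), (49, np.float64(40.9), 105), (52, np.float64(40.5), 158), (55, np.float64(40.5), 183), (58, np.float64(40.9), 190), (61, np.float64(40.9), 226), (64, np.float64(40.6), 244), (67, np.float64(40.3), 175), (70, np.float64(50.6), 76)]
 lens s,t,z 39.4 40.9 4.7 66.7
top pointer [(22, np.float64(53.0), 31), (24, np.float64(52.4), 41), (26, np.float64(40.5), 24), (28, np.float64(41.1), 105), (30, np.float64(41.0), 158), (32, np.float64(40.8), 134), (34, np.float64(41.5), 62), (36, np.float64(52.4), 9)]
top mark [(46, np.float64(40.7), 132), (49, np.float64(41.1), 132), (52, np.float64(41.1), 127), (55, np.float64(40.8), 133), (58, np.float64(51.9), 130), (61, np.float64(51.9), 115), (64, np.float64(41.1), 136), (67, np.float64(40.9), 105), (70, np.float64(51.4), 51)]
 lens s,t,z 41.0 41.0 -0.9 68.1
```

View pics/s4.png

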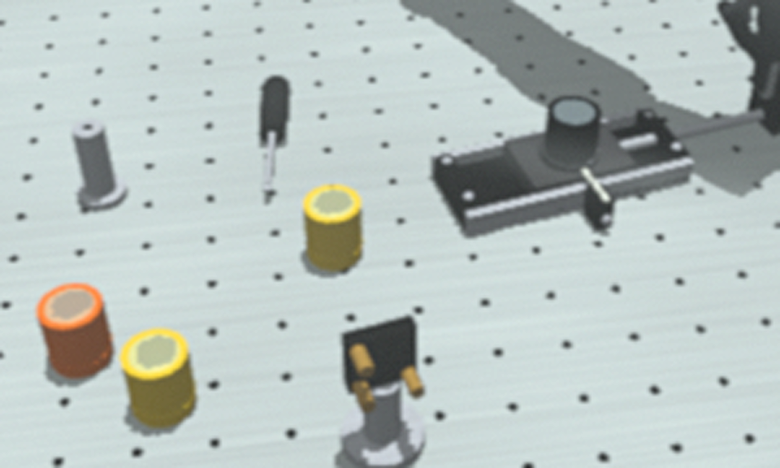

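The pointer and mark form one line at (597,185), the lens stands in the nest at (573,130), and the bystanders look undisturbed. I hand in.

```bash
python3 -c "
from rig import hand_in
print(hand_in())"
```

```text
the job is handed in; nothing more can be done
None
```

The lens tube is in the nest and let go, and the slide is pulled out to the index mark with the gripper still holding the handle. I handed the job in there at about 23 s; `hand_in` reports no verdict.

**Lens:** I gripped it at 30 N and lowered it until it touched the nest floor. The highest vertical contact force I read was about 6 N. After release its top read level and about 16 mm above its height on the bench, which is the nest-floor height, so it was fully down.

**Slide:** I pulled it out about 41 mm. The top camera put the pointer and mark within about 0.2 mm of each other, and the scene camera within about 0.5 mm. The gripper was holding the handle at 60 N grip setting, with the wrist reading about 7.5 N of spring pull.

**Bystanders:** The post, screwdriver and mirror mount looked unmoved in the last picture; I did not re-measure their positions.

**Checks that disagreed:**
- My first attempt to measure the slide's axis failed because the arm blocked the top camera.
- The wrist camera gave a wrong axis angle, so I used the one from the first top picture.
- The scene camera's position for the lens across the slide is about 5 mm off the top camera's. I put this down to it seeing only one side of the tube.

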